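Half open the tap over the open cup

TASK

A rinsing-water manifold with three taps stands on the desk. Turn the bar handle of the tap whose spout is over the open cup (the one without a lid) to half open, 45 degrees between shut (bar across its branch pipe) and fully open (bar along it), turning counter-clockwise as seen from above, and let go. Leave the other two taps as they are, shut or nearly so, and do not shift or tip the open cup.

Things in the scene. Friction and masses are not known exactly. Their poses are not given: they have to be found in the camera images.
- open_cup: the open-topped white plastic cup without a lid, 56 mm across the rim, 58 mm high, loose, standing upright on the stand's 8 mm base plate under one of the three spouts. Origin: centre of its underside. It is about 85 mm (give or take 10 mm) horizontally from the stem axis of its own tap, on the robot's side, and at least 135 mm from those of the other two taps. A lidded sample cup and an amber bottle with a black cap stand under the other spouts
- tap_left (a joint): opening angle of the left tap as seen from the robot, rad: 0 shut (bar handle across its branch pipe, parallel to the header pipe), 1.571 fully open (bar along the branch pipe), 0.785 half open. Grows as the bar turns counter-clockwise seen from above; stops at 0 and 1.571. At the start all taps are shut or up to 0.25 open. Stays where it is left; turning it takes about 0.06 N m
- tap_middle (a joint): opening angle of the middle tap as seen from the robot, rad: 0 shut (bar handle across its branch pipe, parallel to the header pipe), 1.571 fully open (bar along the branch pipe), 0.785 half open. Grows as the bar turns counter-clockwise seen from above; stops at 0 and 1.571. At the start all taps are shut or up to 0.25 open. Stays where it is left; turning it takes about 0.06 N m
- tap_right (a joint): opening angle of the right tap as seen from the robot, rad: 0 shut (bar handle across its branch pipe, parallel to the header pipe), 1.571 fully open (bar along the branch pipe), 0.785 half open. Grows as the bar turns counter-clockwise seen from above; stops at 0 and 1.571. At the start all taps are shut or up to 0.25 open. Stays where it is left; turning it takes about 0.06 N m
- left_grip (a point): point in the left tap's grey plastic bar handle, on its vertical turning axis, 11 mm below the bar's top, 165 mm above the desk. The bar is 64 mm long, 12 mm wide and 26 mm high, centred on the axis; the bar's long direction is this frame's y axis, its flat sides face along the frame's x axis, z is up; the frame turns with the bar. All is free for 10 mm below the bar's underside beyond 8 mm from the axis. Taps stand 120 mm apart on one fixed manifold, in a straight row
- middle_grip (a point): point in the middle tap's grey plastic bar handle, on its vertical turning axis, 11 mm below the bar's top, 165 mm above the desk. The bar is 64 mm long, 12 mm wide and 26 mm high, centred on the axis; the bar's long direction is this frame's y axis, its flat sides face along the frame's x axis, z is up; the frame turns with the bar. All is free for 10 mm below the bar's underside beyond 8 mm from the axis. Taps stand 120 mm apart on one fixed manifold, in a straight row
- right_grip (a point): point in the right tap's grey plastic bar handle, on its vertical turning axis, 11 mm below the bar's top, 165 mm above the desk. The bar is 64 mm long, 12 mm wide and 26 mm high, centred on the axis; the bar's long direction is this frame's y axis, its flat sides face along the frame's x axis, z is up; the frame turns with the bar. All is free for 10 mm below the bar's underside beyond 8 mm from the axis. Taps stand 120 mm apart on one fixed manifold, in a straight row
Things that resemble listed ones, but are neither listed nor needed, are in the scene too. Several things have the shape of the open_cup; the one meant has the colours described above.

How it is judged:
By the outcome, as a careful person would: the job done as asked, in the order asked, and still so for the second after the job is handed in, with the robot touching nothing.
It also fails if it takes over 32 s, if anything falls off the work surface, if the arm or the gripper's body presses on something with over 40 N, if the wrist force passes 120 N, or if a joint passes its speed limit or range.

ROBOT

A 7-joint arm with a two-finger parallel gripper is mounted at the origin on a cart in front of the work surface, level with it; the furniture and walls round the work are solid. World frame = base frame: x ahead of the robot, y to its left, z up, the work surface at z = 0. Lengths are in m, angles in rad, forces in N, time in s.
With the tool pointing down it reaches from about 0.4 to 0.85 m from the base axis. Payload 4.5 kg.
Tool frame: the origin (TCP) lies midway between the tips of the shut fingers; the grasp point (between the pads) lies 19 mm behind it (env.hold_point_z is the distance from the TCP to the grasp point, in m); z points along the fingers, y is the direction in which the jaws open and shut (so a half turn about z gives the same grasp; the last joint's range is limited). The gripper opens to 85 mm and grips with 20 to 120 N. Pads are 22 mm wide; open, the fingers measure 114 mm over their backs; the gripper's body (76 mm by 85 mm) begins 54 mm behind the grasp point. The pads swing forward as they close: fully open they stand 13 mm farther back than shut.
Start: joints at [1.284, 0.689, -0.195, 1.565, 0.157, 0.902, -0.215], TCP at [0.197, -0.593, 0.231] pointing down, gripper open.
Joint ranges: [-3.01, 3.01], [-0.46, 2.08], [-1.47, 1.51], [0.13, 2.56], [-1, 4.14], [0.04, 2.09], [-2.66, 2.66]. Speed limits (rad/s): [2.57, 2.57, 3.14, 3.14, 3.14, 3.14, 3.14].

INTERFACE

Orientations are given as a 3x3 rotation matrix whose columns are the frame's x, y, z axes.
In Python, from station import env gives the robot as it stands. The module is installed in compiled form; this text tells all that it offers.
- The arm moves only by the tool carry_out, never from a script. Its arguments are lists of equal length, an entry for each row: "rotation": the turn, a rotation vector about the tool's x, y, z in degrees, a list of three; "translation": the shift along the tool's x, y, z in mm, a list of three; "jaw": the closure, from 0 (fully open) to 1 (shut). A call has 1 to 20 rows; each row is the pose to reach, as a shift and turn from the pose commanded when the call began, along the tool's axes at that moment; what a row does not reach only later rows make up. A row lasts 1/8 s, in which the tool goes at most 62.5 mm and 10.7 degrees, less where a joint would pass 70% of its speed; a pose out of reach is approached as far as the arm can. A call with a gripper value outside its range is refused whole. The fingers move at their own pace and stop on an object; "force" is the grip in N (left out, the last holds). Time passes only in rows, so rows that repeat a pose let the fingers close. It gives the time, the measured TCP pose, the force and the opening at its end, in the units of the state.
- env.read_state(): the state, without advancing time (a new reading comes with each control period).
- env.read_camera(name): name is "side" or "top" or "wrist"; returns a dict with "color" (480x640x3 uint8, red, green, blue), "fov_y" (degrees; the focal length in pixels is half the picture's height over the tangent of half this angle, whatever the lens; pixels are square), "cx", "cy" (the principal point, pixels), "k1" (the pictures are not rectified: a ray, as slopes to the right and down, at radius r is drawn at 1 + k1 r^2 times it, then the intrinsics apply), "rvec" (rotation vector, rad) and "tvec" (3), from world to camera coordinates, as OpenCV has them. Camera axes: x right, y down, z forward; pixel columns grow to the right and rows downward; lengths in m; the calibration is good to about 2 mm. A picture is of the moment at which its call begins. There is no depth.
- env.job_done(): hands the job in, once; it reports no verdict.
The state is a dict: "clock": time; "qpos": joint angles; "qvel": joint speeds; "tau": joint torques, N m; "ee_pos": TCP position; "ee_rot": TCP orientation; "ft_force": force on the tool from outside, world axes, zero at the start; "torque": the same for the moment, N m; "finger_gap": finger opening in m.
Only numpy, scipy, OpenCV 4.12 (cv2) and the standard library are available. Lean on these libraries where they do the work, as an engineer would, in place of code of your own. Each camera call takes 0.05 s, during which the arm holds its last target.

## Working session

There is one attempt and no reset: what is moved stays moved. The work goes in short steps, Python scripts to look and compute and a tool call to move; the robot and the scene stay as the last step left them, time stands still between calls to the robot, and variables do not carry over. Pictures are saved under pics/ and viewed, and the job is handed in when it is done.

Besides the shell and the picture viewer there is one more tool, called as name(argument=value, ...), one argument or row to a line, values as JSON. carry_out: Moves the arm, as the interface text tells. Its arguments: {"type":"object","properties":{"rotation":{"type":"array","items":{"type":"array","items":{"type":"number"}}},"translation":{"type":"array","items":{"type":"array","items":{"type":"number"}}},"jaw":{"type":"array","items":{"type":"number"}},"force":{"type":"number"}},"required":["rotation","translation","jaw"]}

```bash
mkdir -p pics; python3 - <<'E'
from station import env
import cv2
for n in ["side","top","wrist"]:
    c=env.read_camera(n); cv2.imwrite(f"pics/{n}0.png",c["color"][:,:,::-1]); print(n,{k:v for k,v in c.items() if k!="color"})
s=env.read_state();print(s['clock'],s['ee_pos'],s['ee_rot'],s['finger_gap'],env.hold_point_z)
E
```

```text
side {'fov_y': 52.86783484661645, 'cx': 314.9144160186554, 'cy': 242.3166840362642, 'k1': -0.06118524830443404, 'rvec': array([ 0.5299531 , -2.56378462,  1.33764498]), 'tvec': array([0.50504207, 0.18605134, 0.84793987])}
top {'fov_y': 45.72694702567449, 'cx': 320.1129126494646, 'cy': 237.36565853479976, 'k1': -0.18784722363079187, 'rvec': array([ 2.14847471, -2.20076888,  0.08005714]), 'tvec': array([0.05286534, 0.51050493, 1.12549608])}
wrist {'fov_y': 67.49436954010787, 'cx': 319.60081309442904, 'cy': 240.8708154834096, 'k1': -0.048549728997527, 'rvec': array([-2.32286173,  1.67545448,  0.278695  ]), 'tvec': array([-0.62436843, -0.04308067,  0.38175436])}
0.15 [ 0.19688704 -0.59266589  0.23067014] [[ 9.48953235e-01  3.15416334e-01 -5.42426045e-04]
 [ 3.15416783e-01 -9.48952354e-01  1.29717951e-03]
 [-1.05584866e-04 -1.40205297e-03 -9.99999012e-01]] 0.08579575770015298 0.0187
```

View pics/top0.png

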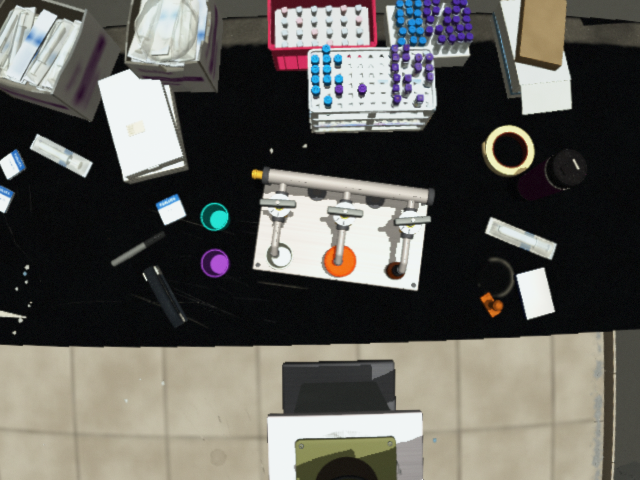

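View pics/side0.png

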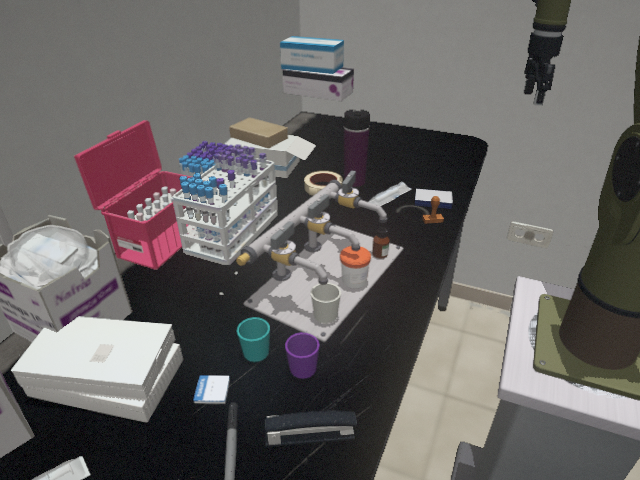

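View pics/wrist0.png

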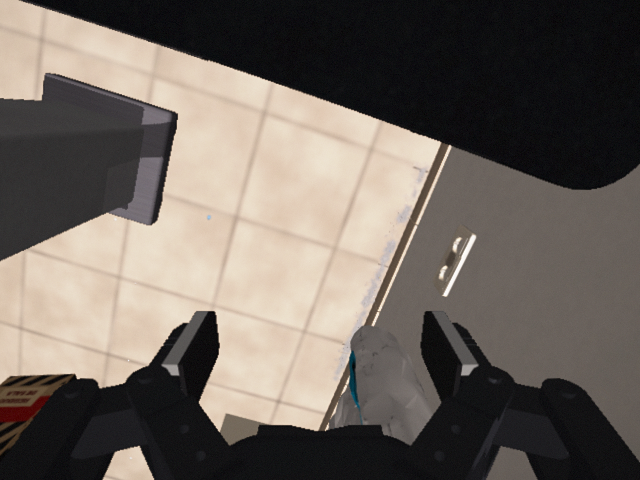

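Candidates for the open cup are the white cup in top (280,257), side (325,303), the teal cup in top (214,217), and the purple cup in top (215,263). Only the white one is white and stands on the base plate, under the left spout. The orange-lidded cup (340,260) and the bottle (397,270) are under the other two spouts. I'll confirm this in enlarged crops.

```bash
python3 - <<'E'
import cv2
a=cv2.imread("pics/top0.png")[160:300,240:440]; cv2.imwrite("pics/topc.png",cv2.resize(a,None,fx=4,fy=4,interpolation=cv2.INTER_CUBIC))
a=cv2.imread("pics/side0.png")[160:340,230:430]; cv2.imwrite("pics/sidec.png",cv2.resize(a,None,fx=3.3333,fy=3.3333,interpolation=cv2.INTER_CUBIC))
E
```

```text
(no output)
```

View pics/topc.png

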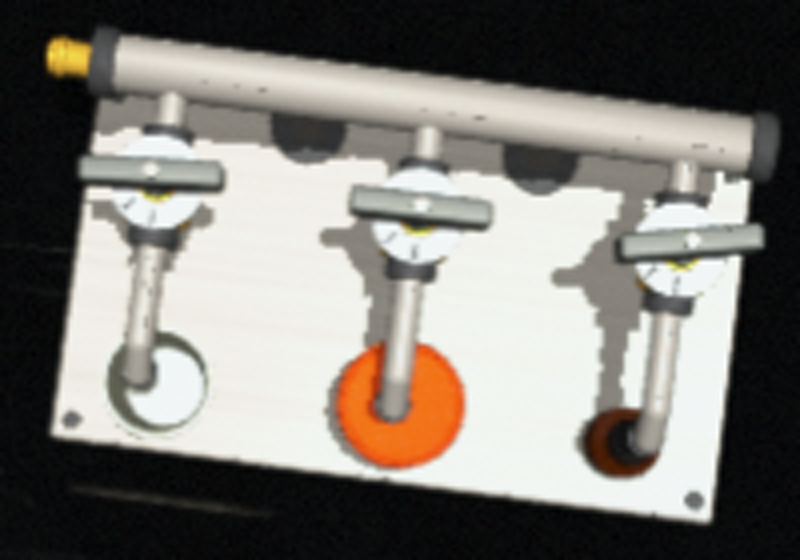

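View pics/sidec.png

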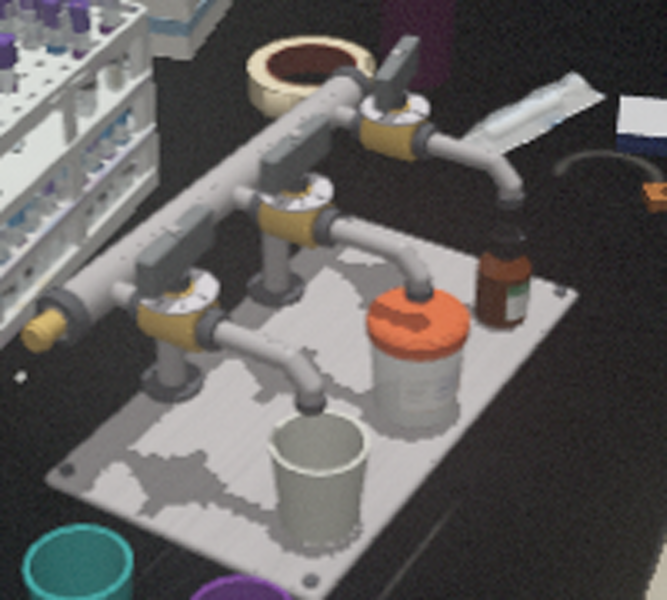

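```bash
cat > h.py <<'E'
import numpy as np,cv2
def cam(c):
    f=240/np.tan(np.radians(c['fov_y']/2)); K=np.array([[f,0,c['cx']],[0,f,c['cy']],[0,0,1.]])
    return K,np.array([c['k1'],0,0,0,0.]),cv2.Rodrigues(np.array(c['rvec']))[0],np.array(c['tvec'])
def plane(c,uv,z):
    K,d,R,t=cam(c); n=cv2.undistortPoints(np.array(uv,float).reshape(-1,1,2),K,d).reshape(-1,2)
    D=np.c_[n,np.ones(len(n))]@R; o=-R.T@t
    return o+D*((z-o[2])/D[:,2])[:,None]
def proj(c,P):
    K,d,R,t=cam(c); return cv2.projectPoints(np.array(P,float).reshape(-1,3),R,t,K,d)[0].reshape(-1,2)
E
python3 - <<'E'
from station import env
from h import *
c=env.read_camera('top'); s=env.read_camera('side')
uv=np.array([[151,169],[422,205],[693,240],[80,166],[223,171]])/4.+[240-.4,160-.4]
P=plane(c,uv,.176);print(P.round(4))
for i in range(2):
  print(np.linalg.norm(P[i+1]-P[i]))
d=P[0]-P[2];print('header ang of +y dir',np.degrees(np.arctan2(-d[0],d[1])))
d=P[3]-P[4];print('bar ang',np.degrees(np.arctan2(-d[0],d[1])),np.linalg.norm(d))
print('side',((proj(s,P[:3])-[230,160])*3.333).round(1))
print(env.read_state()['clock'])
E
```

```text
[[ 0.5632  0.1129  0.176 ]
 [ 0.5443 -0.0055  0.176 ]
 [ 0.5261 -0.124   0.176 ]
 [ 0.5654  0.1442  0.176 ]
 [ 0.5615  0.0813  0.176 ]]
0.1199016661635602
0.11986056915773716
header ang of +y dir -8.908670733611997
bar ang -3.557252306338913 0.06303687890544861
side [[173.5 230.7]
 [294.8 134.7]
 [395.4  54.1]]
0.25
```

The crop confirms it: the white open cup is under the left spout, so I need the left tap. Its bar starts about 5° open. I'm moving above it with the jaws across the bar.

carry_out(
  rotation=[
    [0,0,-4],
    [0,0,-8],
    [0,0,-12],
    [0,0,-16],
    [0,0,-20],
    [0,0,-24],
    [0,0,-28],
    [0,0,-32],
    [0,0,-36],
    [0,0,-40],
    [0,0,-44],
    [0,0,-48],
    [0,0,-52],
    [0,0,-56],
    [0,0,-60],
    [0,0,-64],
    [0,0,-68],
    [0,0,-68],
    [0,0,-68],
    [0,0,-68],
  ],
  translation=[
    [33,-33,-25],
    [67,-65,-50],
    [100,-98,-50],
    [134,-130,-50],
    [168,-163,-50],
    [201,-196,-50],
    [235,-228,-50],
    [268,-261,-50],
    [302,-293,-50],
    [335,-326,-50],
    [369,-358,-50],
    [402,-391,-50],
    [436,-424,-50],
    [469,-456,-50],
    [503,-489,-50],
    [536,-521,-50],
    [570,-554,-50],
    [570,-554,-50],
    [570,-554,-50],
    [570,-554,-50],
  ],
  jaw=[0.45,0.45,0.45,0.45,0.45,0.45,0.45,0.45,0.45,0.45,0.45,0.45,0.45,0.45,0.45,0.45,0.45,0.45,0.45,0.45],
  force=40,
)

```text
clock: 2.75
ee_pos: [0.563, 0.1106, 0.2812]
ee_rot: [[0.065, 0.998, -0.001], [0.998, -0.065, -0.002], [-0.002, -0.0, -1.0]]
ft_force: [-0.1, -0.5, 0.2]
finger_gap: 0.0472
```

```bash
python3 - <<'E'
from station import env
from h import *
c=env.read_camera('wrist'); cv2.imwrite('pics/wrist1.png',c['color'][:,:,::-1])
s=env.read_state();R=np.array(s['ee_rot']);print(s['clock'],s['ee_pos'],s['finger_gap'],s['ft_force'],s['qpos']);print(R.round(3))
print('tool y ang',np.degrees(np.arctan2(R[1,1],R[0,1])))
print(proj(c,[[.5632,.1129,.176],[.5443,-.0055,.176],[.5654,.1442,.176],[.5615,.0813,.176]]))
E
```

```text
2.8 [0.56308283 0.11068227 0.28126598] 0.04733125452030422 [-0.51489571 -0.12256818  0.44584516] [ 0.04389616  0.60154534 -0.54368702  1.64932467  0.35845186  0.99239396
 -0.68602212]
[[ 0.065  0.998 -0.   ]
 [ 0.998 -0.065 -0.001]
 [-0.001 -0.    -1.   ]]
tool y ang -3.7437125624717527
[[320.60044187 234.54343333]
 [307.24231578 369.93766995]
 [320.84797844 191.84773321]
 [321.05575578 274.40424324]]
```

View pics/wrist1.png

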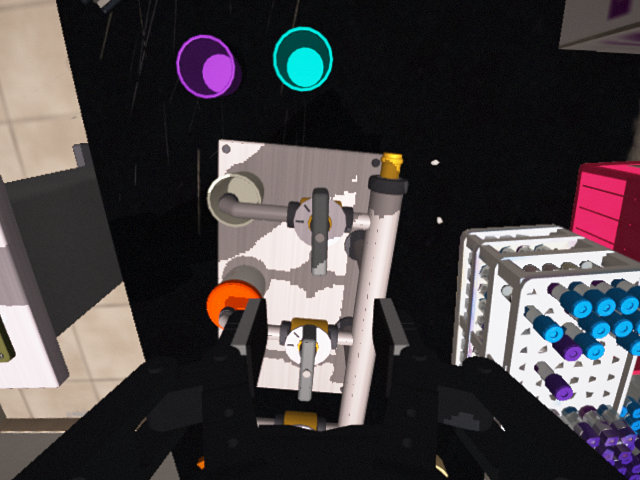

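The wrist view matches the prediction: the left bar runs from about (320,190) to (320,273), and I had predicted 192 to 274. The open cup is at (236,198) under the left spout. I'll go down and close.

carry_out(
  rotation=[
    [0,0,0],
    [0,0,0],
    [0,0,0],
    [0,0,0],
    [0,0,0],
    [0,0,0],
  ],
  translation=[
    [3,0,25],
    [3,0,55],
    [3,0,85],
    [3,0,115],
    [3,0,135],
    [3,0,135],
  ],
  jaw=[0.45,0.45,0.45,0.45,0.45,0.45],
)

```text
clock: 3.55
ee_pos: [0.5624, 0.1139, 0.1452]
ee_rot: [[0.064, 0.998, -0.003], [0.998, -0.064, -0.002], [-0.002, -0.003, -1.0]]
ft_force: [-0.2, -0.7, 0.9]
finger_gap: 0.0468
```

```bash
python3 - <<'E'
from station import env
from h import *
c=env.read_camera('side'); a=c['color'][100:340,190:470,::-1];cv2.imwrite('pics/side2.png',cv2.resize(a,None,fx=2.5,fy=2.5))
s=env.read_state();R=np.array(s['ee_rot']);print(s['clock'],s['ee_pos'],s['ft_force'],np.degrees(np.arctan2(R[1,1],R[0,1])))
E
```

```text
3.6 [0.56334662 0.11450008 0.14632008] [0.88018917 0.62494886 0.4378257 ] -3.677424448080832
```

View pics/side2.png

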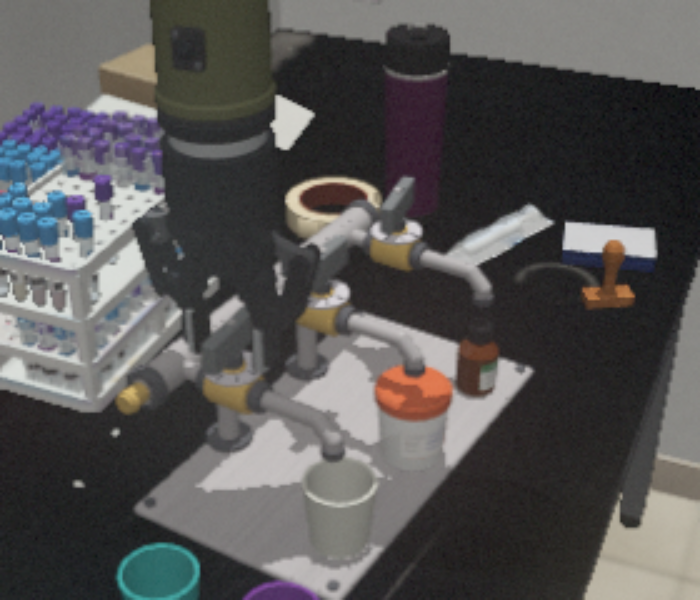

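The fingers stand on both sides of the left bar (crop about 195,330 and 258,350) with the jaws clear. Closing now.

carry_out(
  rotation=[
    [0,0,0],
    [0,0,0],
    [0,0,0],
    [0,0,0],
    [0,0,0],
    [0,0,0],
  ],
  translation=[
    [0,0,0],
    [0,0,0],
    [0,0,0],
    [0,0,0],
    [0,0,0],
    [0,0,0],
  ],
  jaw=[1,1,1,1,1,1],
  force=40,
)

```text
clock: 4.35
ee_pos: [0.5633, 0.1155, 0.1475]
ee_rot: [[0.063, 0.998, 0.0], [0.998, -0.063, -0.0], [-0.0, 0.0, -1.0]]
ft_force: [-2.3, 0.1, 5.0]
finger_gap: 0.0121
```

Gripped: the gap is 12.1 mm, which is the bar's width. Turning 39.7° counter-clockwise from above.

carry_out(
  rotation=[
    [0,0,-4],
    [0,0,-8],
    [0,0,-12],
    [0,0,-16],
    [0,0,-20],
    [0,0,-24],
    [0,0,-28],
    [0,0,-32],
    [0,0,-36],
    [0,0,-39.7],
    [0,0,-39.7],
    [0,0,-39.7],
    [0,0,-39.7],
    [0,0,-39.7],
  ],
  translation=[
    [0,0,0],
    [0,0,0],
    [0,0,0],
    [0,0,0],
    [0,0,0],
    [0,0,0],
    [0,0,0],
    [0,0,0],
    [0,0,0],
    [0,0,0],
    [0,0,0],
    [0,0,0],
    [0,0,0],
    [0,0,0],
  ],
  jaw=[1,1,1,1,1,1,1,1,1,1,1,1,1,1],
)

```text
clock: 6.1
ee_pos: [0.5613, 0.1149, 0.1474]
ee_rot: [[-0.589, 0.808, -0.003], [0.808, 0.589, -0.002], [0.0, -0.004, -1.0]]
ft_force: [-7.3, -0.5, 9.5]
finger_gap: 0.0126
```

```bash
python3 - <<'E'
from station import env
from h import *
s=env.read_state();R=np.array(s['ee_rot']);print(s['clock'],s['ee_pos'],s['ft_force'],s['torque'],s['finger_gap'],np.degrees(np.arctan2(R[1,1],R[0,1])))
E
```

```text
6.1 [0.56127987 0.11487315 0.1474127 ] [-7.3367101  -0.51982262  9.4618993 ] [-0.38692576  1.58096558 -0.04799786] 0.012612265370054214 36.09218970115225
```

carry_out(
  rotation=[
    [0,0,0],
    [0,0,0],
    [0,0,0],
    [0,0,0],
    [0,0,0],
    [0,0,0],
    [0,0,0],
    [0,0,0],
    [0,0,0],
    [0,0,0],
    [0,0,0],
    [0,0,0],
    [0,0,0],
    [0,0,0],
    [0,0,0],
    [0,0,0],
    [0,0,0],
    [0,0,0],
  ],
  translation=[
    [0,0,0],
    [0,0,0],
    [0,0,0],
    [0,0,0],
    [0,0,-15],
    [0,0,-40],
    [0,0,-70],
    [0,0,-105],
    [0,0,-140],
    [0,0,-140],
    [-30,-43,-140],
    [-60,-86,-140],
    [-90,-129,-140],
    [-120,-172,-140],
    [-150,-215,-140],
    [-184,-258,-140],
    [-184,-258,-140],
    [-184,-258,-140],
  ],
  jaw=[0.5,0.5,0.5,0.5,0.5,0.5,0.5,0.5,0.5,0.5,0.5,0.5,0.5,0.5,0.5,0.5,0.5,0.5],
)

```text
clock: 8.35
ee_pos: [0.4632, -0.1847, 0.2862]
ee_rot: [[-0.589, 0.808, -0.0], [0.808, 0.589, 0.001], [0.001, 0.0, -1.0]]
ft_force: [0.1, 0.5, 0.6]
finger_gap: 0.0423
```

```bash
python3 - <<'E'
from station import env
from h import *
c=env.read_camera('top'); a=c['color'][160:300,240:440,::-1];cv2.imwrite('pics/top3.png',cv2.resize(a,None,fx=4,fy=4,interpolation=cv2.INTER_CUBIC))
c=env.read_camera('side'); a=c['color'][160:340,230:430,::-1];cv2.imwrite('pics/side3.png',cv2.resize(a,None,fx=3.333,fy=3.333,interpolation=cv2.INTER_CUBIC))
s=env.read_state();print(s['clock'],s['ee_pos'],s['ft_force'])
E
```

```text
8.45 [ 0.46379261 -0.18361735  0.28647615] [-0.34575262  0.04457653 -0.34378734]
```

View pics/top3.png

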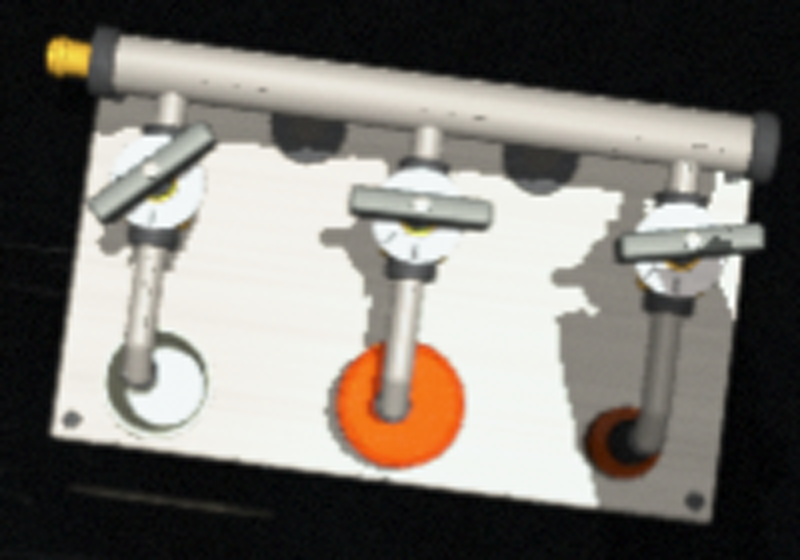

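View pics/side3.png

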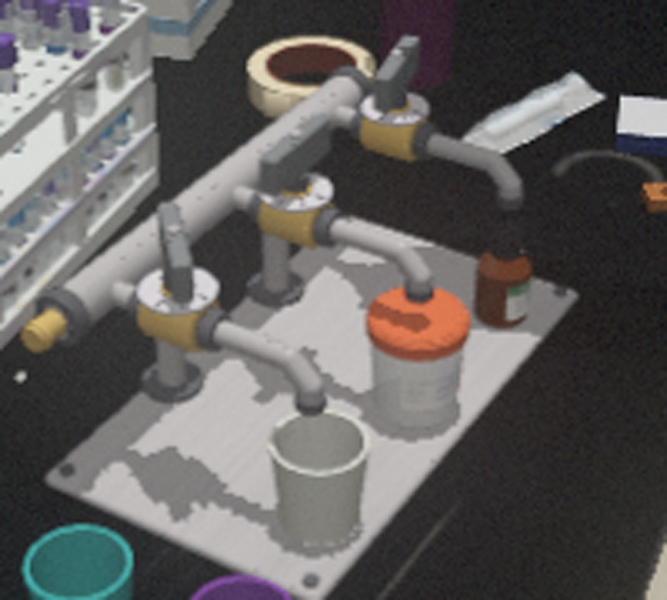

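```bash
python3 - <<'E'
from station import env
from h import *
c=env.read_camera('top')
uv=np.array([[94,207],[208,130],[151,169],[693,240]])/4.+[239.6,159.6]
P=plane(c,uv,.176)
ang=lambda d:np.degrees(np.arctan2(-d[0],d[1]))
h=ang(P[2]-P[3]);b=ang(P[0]-P[1]);print(h,b,b-h,np.linalg.norm(P[0]-P[1]))
# expected outline at 45
import math
ctr=P[2]; 
for off in(40,45,50):
  a=math.radians(h+off);y=np.array([-math.sin(a),math.cos(a),0]);x=np.array([y[1],-y[0],0])
  q=[ctr+s*.032*y+t*.006*x for s,t in((1,1),(1,-1),(-1,-1),(-1,1))]
  print(off,((proj(c,q)-[239.6,159.6])*4).round().tolist())
E
```

```text
-8.908670733611997 32.88966008859763 41.79833082220963 0.06039955968353172
40 [[82.0, 197.0], [97.0, 219.0], [220.0, 142.0], [205.0, 119.0]]
45 [[85.0, 202.0], [101.0, 224.0], [217.0, 136.0], [201.0, 114.0]]
50 [[88.0, 208.0], [106.0, 228.0], [214.0, 130.0], [196.0, 110.0]]
```

```bash
python3 - <<'E'
import cv2
a=cv2.imread("pics/top3.png")[100:240,60:240]; cv2.imwrite("pics/top3z.png",cv2.resize(a,None,fx=4,fy=4,interpolation=cv2.INTER_CUBIC))
E
```

```text
(no output)
```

View pics/top3z.png

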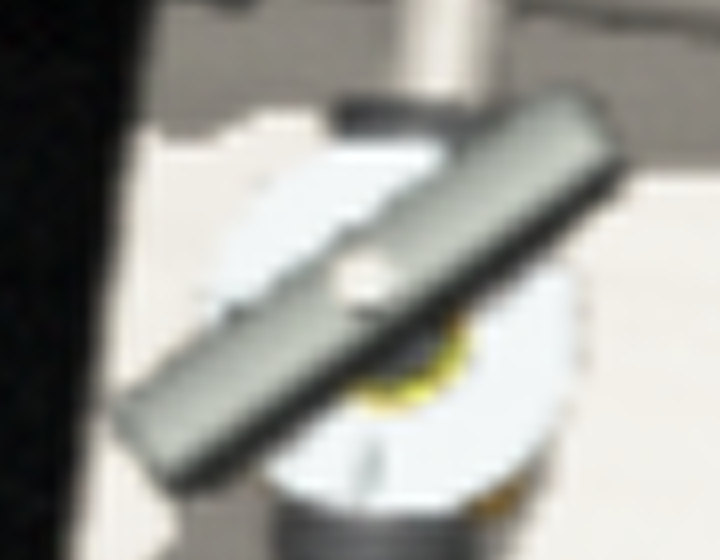

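The bar reads about 44° open from its top edges (image slope about 36°, against 37.2° predicted for 45° and 32.4° for 40°). The tool angle while gripped gave 45.0°. The cup is at crop (158,382) in both top views, and the middle and right bars haven't moved. Handing in.

```bash
python3 - <<'E'
from station import env
print(env.job_done(), env.read_state()['clock'])
E
```

```text
the job is handed in; nothing more can be done
the job is handed in; nothing more can be done
```

The left tap, whose spout is over the white open cup, is turned to about half open, and the gripper has let go and backed off. I gripped its bar and turned it 39.7° counter-clockwise from its starting opening of about 5°. The job was handed in at about 8.5 s of the 32 s allowed.

**Tap angle:** the tool angle while still gripped gave 45.0°. Afterwards, the bar's edges in the enlarged top picture gave about 44°. A rougher reading from the bar's end points gave 41.8°, which I trust less because the ends were picked by eye and came out 3.6 mm short of the bar's true length.

**Everything else:** the open cup and the other two taps look unmoved in the before and after pictures, and the robot is touching nothing. The wrist force I read stayed around 12 N or less.

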